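# Clamp a capped vial in the spring press for its leak test

## Robot

A 7-joint arm with a two-finger parallel gripper is mounted at the origin on a cart in front of the work surface, level with it; the furniture and walls round the work are solid. World frame = base frame: x ahead of the robot, y to its left, z up, the work surface at z = 0. Lengths are in m, angles in rad, forces in N, time in s.
With the tool pointing down it reaches from about 0.4 to 0.9 m from the base axis. Payload 5.5 kg.
Tool frame: the origin (TCP) lies midway between the tips of the shut fingers; the grasp point (between the pads) lies 19 mm behind it (manip.grip_depth is the distance from the TCP to the grasp point, in m); z points along the fingers, y is the line along which they close (so a half turn about z gives the same grasp; the last joint's range is limited). The gripper opens to 92 mm and grips with 3 to 60 N. Pads are 19 mm wide; open, the fingers measure 130 mm over their backs; the gripper's body (75 mm by 190 mm) begins 47 mm behind the grasp point.
Start: joints at [1.5, 0.501, -0.427, 1.55, 0.221, 1.138, -0.21], TCP at [0.213, -0.614, 0.227] pointing down, gripper open.
Joint ranges: [-2.88, 2.88], [-0.31, 2.03], [-1.54, 1.56], [0.2, 2.42], [-1.41, 4.55], [0.19, 2.02], [-2.57, 2.57]. Speed limits (rad/s): [2.57, 2.57, 3.14, 3.14, 3.14, 3.14, 3.14].

## Interface

Orientations are given as a unit quaternion [x, y, z, w].
In Python, from bench import manip, effector, viewer gives the robot as it stands. Calls block until the motion is done:
- manip.move_pose(position, orientation): joint-space move of the TCP to a pose.
- manip.servo_line(position, ori=None, vel=0.15): straight line of the TCP; ori=None keeps the orientation; vel is the mean speed in m/s.
- manip.movej(angles): joint-space move.
- effector.open_jaws() and effector.close(f_grip=None): open the fingers fully, or close them until they stop; f_grip is the grip in N (None keeps the last).
- manip.sleep(seconds).
- manip.solve_ik(position, orientation): joint angles nearest the present ones, or None.
- viewer.get_image(name): name is "scene" or "top" or "wrist"; returns the picture (384x512x3 uint8, red, green, blue); there is no depth.
- viewer.get_calibration(name): a dict with "vfov" (degrees; the focal length in pixels is half the picture's height over the tangent of half this angle, whatever the lens; pixels are square), "cx", "cy" (the principal point, pixels), "eye" and "attitude" of the camera in the world. Camera axes: x right, y down, z forward; pixel columns grow to the right and rows downward; lengths in m; the calibration is good to about 2 mm. A picture is of the moment at which its call begins: read the wrist's pose just before it. get_calibration takes no time and is no camera call; for the wrist camera it gives the pose at the moment of the call.
A pose or a line that the arm cannot do raises manip.PlanningError and nothing moves.
- manip.hand_in(): hands the job in; it is judged then, once.
Readings, each from a call of its own:
- manip.current_clock(): time.
- manip.current_q(): joint angles.
- manip.current_joint_velocities(): joint speeds.
- manip.current_tau(): joint torques, N m.
- manip.current_tool_pos(): TCP position.
- manip.current_tcp_rot(): TCP orientation.
- manip.current_force(): force on the tool from outside, world axes, zero at the start.
- manip.current_wrist_torque(): the same for the moment, N m.
- manip.current_finger_gap(): finger opening in m.
- manip.current_gripper_force(): force on a finger pad.
Only numpy, scipy, OpenCV 4.12 (cv2) and the standard library are available. Lean on these libraries where they do the work, as an engineer would, in place of code of your own. Each camera call takes 0.05 s, during which the arm holds its last target. There are 200 camera calls.

## Task

Clamp the capped vial for its leak test: push the little carriage it stands on all the way in under the press, then push the spring plunger all the way down by its upright grey grip and, while holding it down, slide the grip sideways until the plunger's tongue sits fully under the steel hook, so that the plunger stays down on the vial when you let go. Feel for the stops and do not force the press, keep the vial upright in its nest, and leave the other things on the bench where they are.

Things in the scene. Friction and masses are not known exactly. Their poses are not given: they have to be found in the camera images.
- press: Vial press fixed to the worktop: grey base 180 x 94 mm, steel column at the back (press x 46 to 68 mm, 149 mm high), white head with a round housing 39 mm wide on the plunger axis, 86 to 126 mm above the worktop. Origin on the worktop below the plunger axis; +x to the column, +y to the hook, z up.
- plunger (a point): Centre of the housing's top face. The plunger's cap (32 x 36 mm, 12 mm high) stands above it: its underside is U above this point when up, U anywhere from 22 to 34 mm, set by a threaded barrel and not measured. The spring lifts with 5 N plus 0.2 N per mm pushed down; near the bottom a spring foot meets the vial and adds up to 4 N. At 4 mm above this point the cap meets the rubber buffer.
- grip (a point): Where the middle of the grip's top is if U is 28 mm, plunger up, keeper at 0; really up to 6 mm higher or lower. The grip is an upright grey block 10 mm (press x) by 24 mm (press y), from 12 to 51 mm above the cap's underside. Pinch it across x or y; fingertips 18 mm or more above the cap's underside clear cap and hook. It is one piece with the keeper; pushing it down pushes the plunger.
- hook (a point): Middle of the lower front edge of the steel hook's overhang, which faces the plunger: overhang from press y = 27 to 49 mm, 26 mm wide in x, 12.5 to 18.5 mm above the housing's top face. The tongue passes under it only while the buffer is squeezed 0.5 mm or more, else it strikes the edge. When let go there, the plunger rises against the hook and stays down.
- vial: Clear glass vial with a cap, 23 mm diameter, 51 mm high, standing in the carriage's nest (ring of 34 mm diameter, 12 mm high, 1 mm play). Origin at the centre of its underside, z along it. It must end upright under the plunger.
- carriage (a joint): Aluminium carriage strip 34 mm wide, slides along press +x: 0 = all the way out (nest 45 mm in front of the plunger axis), 0.045 m = home at its stop, nest under the plunger. Drags with 1.5 N. Its knob is a grey upright block 11 mm (x) by 13 mm (y), 20 to 48 mm above the worktop, centred at press y = 0, press x = -0.140 m + this value.
- keeper (a joint): Keeper: steel tongue 13.5 mm wide, 5 mm thick, 4 to 9 mm above the cap's underside, with the grey grip on it; metres slid in the cap to press +y: 0 = free, nose 24 mm from the axis; 0.016 = home, nose 13 mm under the hook. Drags with 1.2 N, more under load.
- foot (a joint): How far the plunger's spring foot, 20 mm wide, is pushed up by what is under it (m): 0 = touching nothing, about 5 mm when the plunger is held down on the vial.
- buffer (a joint): Squeeze (m) of the black rubber buffer ring, 27 mm wide and 4 mm high, on the housing's top face round the plunger: 0 = cap not down on it; 6 N per mm. 0.5 to 1.5 mm is a plunger fully down (15 to 21 N of push in all); over 1.8 mm (23 to 27 N of push) is forced.
- beaker: Bystander: empty glass beaker 54 mm wide, 67 mm high; origin at the centre of its underside.
- spare_vial: Bystander: a second, shorter vial with a white cap, 23 mm diameter, 46 mm high, standing on the worktop beside the press; origin at the centre of its underside.
- label_tape: Bystander: roll of pale tape lying flat, 72 mm wide, 19 mm high; origin at the centre of its underside.
- screwdriver: Bystander: screwdriver lying on the worktop, 187 mm long, 27 mm thick; origin under its middle.

How it is judged:
By the outcome, as a careful person would: the job done as asked, in the order asked, and still so for the second after the job is handed in, with the robot touching nothing.
It also fails if it takes over 56 s, if anything falls off the work surface, if the arm or the gripper's body presses on something with over 40 N, if the wrist force passes 120 N, or if a joint passes its speed limit or range.

## Working session

There is one attempt and no reset: what is moved stays moved. The work goes in short steps, each a Python script; the robot and the scene stay as the last script left them, time stands still between calls to the robot, and variables do not carry over. Pictures are saved under pics/ and viewed, at most 10 in all, crops included, and the job is handed in when it is done.

```bash
mkdir -p pics; ls; python3 - <<'E'
from bench import manip, effector, viewer
import cv2
for n in ["scene","top","wrist"]:
    c=viewer.get_calibration(n); print(n,c)
    im=viewer.get_image(n); cv2.imwrite(f"pics/{n}0.png",im[:,:,::-1])
a=cv2.imread("pics/scene0.png");b=cv2.imread("pics/top0.png")
cv2.imwrite("pics/s0.png",cv2.resize(a,None,fx=1.5,fy=1.5,interpolation=cv2.INTER_CUBIC))
cv2.imwrite("pics/t0.png",cv2.resize(b,None,fx=1.5,fy=1.5,interpolation=cv2.INTER_CUBIC))
print(manip.current_clock(),manip.current_tcp_rot(),manip.grip_depth,manip.current_force())
E
```

```text
pics
scene {'vfov': 47.07944680637488, 'cx': 255.70051609064757, 'cy': 183.35884993408712, 'eye': array([0.08417529, 0.6306432 , 0.61551273]), 'attitude': array([-0.30793266,  0.81669844, -0.45631396,  0.17308584])}
top {'vfov': 50.53306205252926, 'cx': 254.62805596721168, 'cy': 192.3631701042345, 'eye': array([0.53715735, 0.03010822, 1.1954777 ]), 'attitude': array([ 0.71057642, -0.70326804,  0.01495852, -0.01647571])}
wrist {'vfov': 68.33711934704338, 'cx': 252.12844015705343, 'cy': 191.54973781025964, 'eye': array([ 0.27773784, -0.59000753,  0.38493464]), 'attitude': array([ 0.80811592, -0.5747692 , -0.07471369,  0.10491373])}
0.15 [ 9.86097422e-01  1.66166606e-01 -9.00215509e-05 -7.24522121e-04] 0.0188 [-0.19372535  0.25625269  0.33493001]
```

View pics/s0.png

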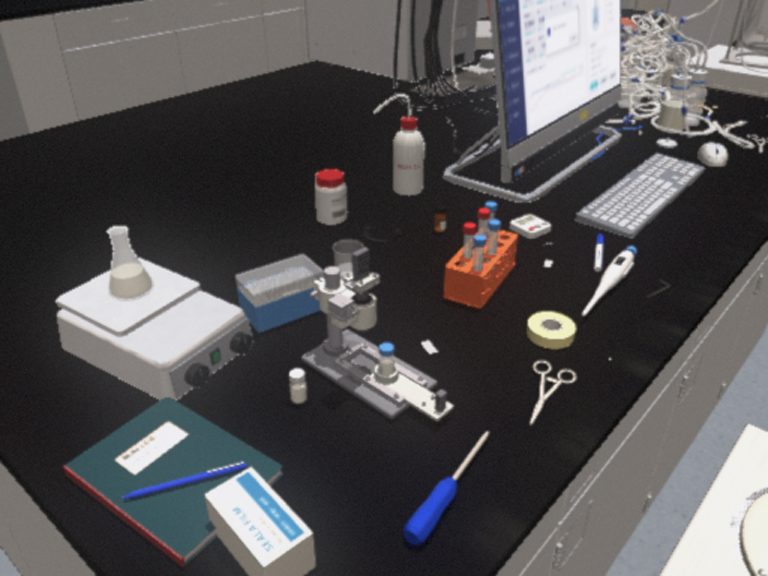

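View pics/t0.png

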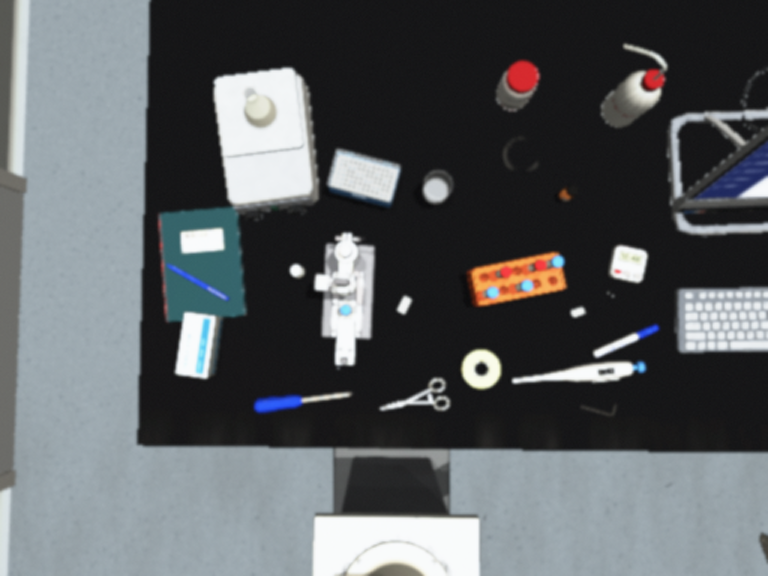

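The scene and top views show the press in the middle, around top-picture pixel (231,194) in original pixels. The knob points at the robot, and the hook is on the left (+y). Next I'll take two wrist views from above it.

```bash
cat > h.py <<'E'
import numpy as np, cv2, json
from scipy.spatial.transform import Rotation as R
from bench import manip, effector, viewer
def ray(c,uv):
    f=192/np.tan(np.radians(c["vfov"])/2)
    d=np.array([(uv[0]-c["cx"])/f,(uv[1]-c["cy"])/f,1.])
    return np.array(c["eye"]),R.from_quat(c["attitude"]).apply(d/np.linalg.norm(d))
def onplane(c,uv,z):
    e,d=ray(c,uv); return e+d*(z-e[2])/d[2]
def tri(obs):
    A=np.zeros((3,3));b=np.zeros(3);rs=[ray(c,uv) for c,uv in obs]
    for e,d in rs:
        P=np.eye(3)-np.outer(d,d);A+=P;b+=P@e
    p=np.linalg.solve(A,b); return p,max(np.linalg.norm(np.cross(p-e,d)) for e,d in rs)
def snap(n,tag):
    c={k:np.array(v).tolist() for k,v in viewer.get_calibration(n).items()}
    im=viewer.get_image(n)[:,:,::-1].copy()
    cv2.imwrite(f"pics/raw_{tag}.png",im); json.dump(c,open(f"pics/{tag}.json","w"))
    return im,c
def load(tag): return cv2.imread(f"pics/raw_{tag}.png"),json.load(open(f"pics/{tag}.json"))
E
python3 - <<'E'
from h import *
for i,p in enumerate([(0.50,0.04,0.36),(0.47,0.17,0.36)]):
    manip.move_pose(list(p),[1,0,0,0]); manip.sleep(0.3)
    im,c=snap("wrist","w%d"%i); print(c["eye"],manip.current_clock(),manip.current_tool_pos())
    cv2.imwrite(f"pics/v{i}.png",cv2.resize(im,None,fx=1.5,fy=1.5,interpolation=cv2.INTER_CUBIC))
E
```

```text
[0.5687997310947303, 0.040996846285647016, 0.5190755856427628] 3.075 [0.50002111 0.03982286 0.35995406]
[0.5392944248363841, 0.16997874123601592, 0.5189404254195122] 4.0167 [0.47040766 0.16901887 0.35985214]
```

View pics/v0.png

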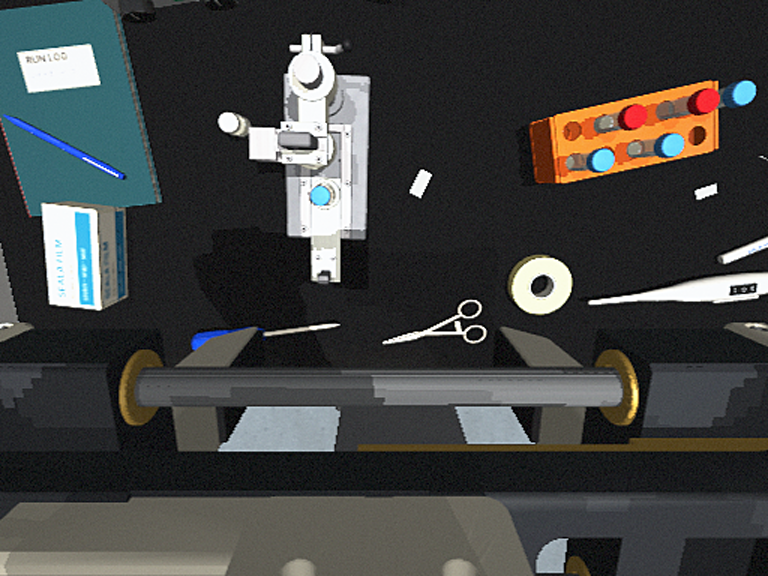

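View pics/v1.png

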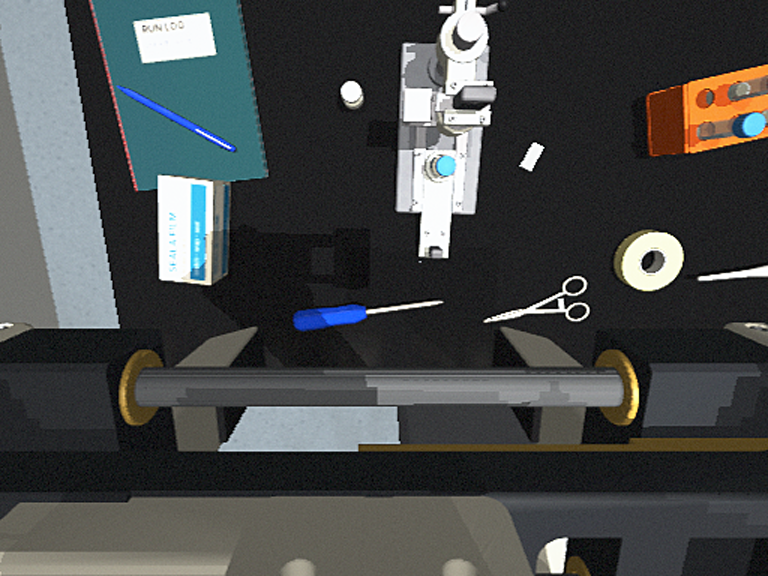

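```bash
python3 - <<'E'
from h import *
a,_=load("w0");b,_=load("w1")
A=cv2.resize(a[55:195,155:255],None,fx=4,fy=4,interpolation=cv2.INTER_CUBIC)
B=cv2.resize(b[40:180,250:350],None,fx=4,fy=4,interpolation=cv2.INTER_CUBIC)
cv2.imwrite("pics/c.png",np.hstack([A,B]))
E
```

```text
(no output)
```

View pics/c.png

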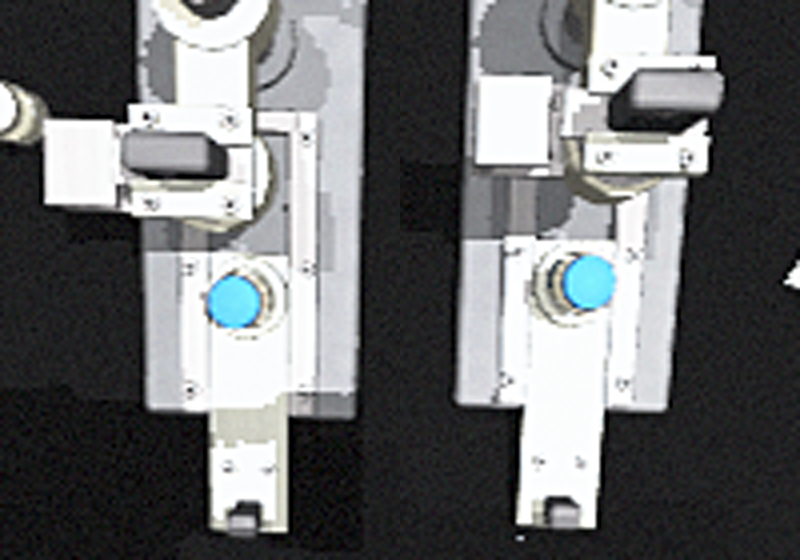

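The crop shows the grip top centred at (165,152) in the left panel and (677,90) in the right. The knob top is at (244,524) and (562,514), and the vial cap at (234,302) and (588,282). I'll triangulate these.

```bash
python3 - <<'E'
from h import *
a,ca=load("w0");b,cb=load("w1")
fa=lambda p:(p[0]/4+155-.375,p[1]/4+55-.375)
fb=lambda p:((p[0]-400)/4+250-.375,p[1]/4+40-.375)
for n,p,q in [("grip",(165,152),(677,90)),("gripR",(208,152),(722,88)),("gripL",(122,152),(633,92)),("knob",(244,524),(562,514)),("cap",(234,302),(588,282)),("housing/capplate scr FL",(151,204),(604,157)),("scr FR",(230,205),(687,158)),("scr BL",(150,118),(612,69)),("hook L-front",(45,205),(476,163)),("hook RF",(112,208),(547,167)),("hookLB",(45,121),(479,78)),("baseFL",(146,410),(456,404)),("baseFR",(355,417),(668,410)),("strip FL",(210,528),(518,523)),("strip FR",(286,531),(596,527)),("strapSF R",(303,391),(624,384)),("strapSB",(306,268),(632,256))]:
    P,r=tri([(ca,fa(p)),(cb,fb(q))]); print(n,P.round(4),r.round(4))
for im,c,x0,x1,y0,y1 in [(a,ca,180,215,84,105),(b,cb,300,335,54,75)]:
    g=cv2.cvtColor(im,cv2.COLOR_BGR2GRAY)[y0:y1,x0:x1]; print(g[::2])
E
```

```text
grip [0.5938 0.1004 0.2017] 0.0001
gripR [0.594  0.0889 0.2024] 0.0003
gripL [0.5936 0.1117 0.2016] 0.0001
knob [0.4535 0.1042 0.0393] 0.0006
cap [0.549  0.1012 0.0684] 0.0001
housing/capplate scr FL [0.5821 0.1124 0.1638] 0.0002
scr FR [0.5817 0.0884 0.1656] 0.0001
scr BL [0.6061 0.1112 0.1643] 0.0001
hook L-front [0.5824 0.1491 0.1474] 0.0002
hook RF [0.5812 0.1275 0.1496] 0.0
hookLB [0.6075 0.1483 0.1432] 0.0
baseFL [0.4991 0.1492 0.0147] 0.0003
baseFR [0.4962 0.056  0.0156] 0.0001
strip FL [0.4472 0.1215 0.0233] 0.0
strip FR [0.4459 0.0871 0.0248] 0.0003
strapSF R [0.5086 0.078  0.0267] 0.0006
strapSB [0.5608 0.0761 0.022 ] 0.0002
[[  0   0   0  11  11  18   0 200 255 255 208  12 147 213 196 255 253 252
  252 251 251 252 251 252 252 251 251 252 253 254 250 187 105 201 240]
 [255 255 255 201 223 255 255 254 255 255 255 210 131 239 255 255 255 255
  255 255 255 255 255 255 255 255 254 253 254 245 204 230 243 192 205]
 [251 253 254 188 145 224 136 142 139 136 140 138 136 128 124 121 118 114
  111  98  85  88  83  80  81  96 176 255 255 255 254 254 254 254 253]
 [251 252 249 251 253 
[... 2034 characters left out ...]
  42  56  90 125 146 137 141 139 145 145 145 148
  150 147 146 146 151 152 149 152 152 162 157 113  20  23  35  28  34]
 [199 171  29  44  45  42  38  46  43  44  39  46  39  49  60  56  73  71
   56  49  34  37  29  29  30  26  22  37  40  25  22  28  33  34  34]
 [182 126  25  42  44  44  34  29  16  29  40  19  18  26  22  17  21  16
   31  36  24  25  24  29 105 213 212  14  28  20  31  29  33  30  26]
 [191 179 122  40  14  14  19  14  18  17  20  21  18  23  15  16  20  18
   19  13  18 118 250 255 255 255 184  15  22  28  38  38  32  26  33]
 [217 218 215 204 156 166 165 168 167 171 169 172 172 172 172 174 163 248
  255 255 255 255 255 254 255 255 255 147  15  36  32  38  34  34  33]]
```

```bash
cat >> h.py <<'E'
psi=np.radians(-1.8); O=np.array([0.594,0.1004,0.])
RP=R.from_euler('z',psi)
def W(x,y,z): return (O+RP.apply([x,y,z])).tolist()
def ori(tilt=0): return (RP*R.from_euler('y',-tilt,degrees=True)*R.from_quat([1,0,0,0])).as_quat().tolist()
E
python3 - <<'E'
from h import *
F=lambda: RP.inv().apply(np.mean([manip.current_force() for _ in range(3)],0))
q=ori(25)
effector.close(10)
manip.move_pose(W(-.178,0,.20),q)
manip.servo_line(W(-.178,0,.032),vel=.12); manip.sleep(.2)
f0=F(); print(manip.current_clock(),manip.current_finger_gap(),f0)
manip.servo_line(W(-.125,0,.032),vel=.05); print("mid",F()-f0)
x=-.125
while x<-.098:
    x+=.001; manip.servo_line(W(x,0,.032),vel=.03); f=F()-f0
    p=RP.inv().apply(np.array(manip.current_tool_pos())-O)
    if x>-.113: print(round(x,4),p.round(4),f.round(2),round(manip.current_clock(),2))
    if f[0]<-6: break
im,c=snap("wrist","w2")
im,c=snap("scene","s2"); cv2.imwrite("pics/s2.png",cv2.resize(im[130:290,190:330],None,fx=4,fy=3.7,interpolation=cv2.INTER_CUBIC))
E
```

```text
Traceback (most recent call last):
bench.PlanningError: the arm cannot follow that straight line within its joint ranges
```

```bash
python3 - <<'E'
from h import *
print(manip.current_clock(),np.round(manip.current_q(),3))
for half in (0,1):
  for t in (-10,0,8,15,25,35):
    o=(R.from_quat(ori(t))*R.from_euler('z',180*half,degrees=True)).as_quat().tolist()
    for P in [(-.178,.2),(-.165,.032),(-.105,.032)]:
        s=manip.solve_ik(W(P[0],0,P[1]),o)
        print(half,t,P,None if s is None else np.round(s,2))
E
```

```text
6.35 [ 0.544 -0.161 -0.941  2.413  0.13   0.43  -2.126]
0 -10 (-0.178, 0.2) [ 0.35  0.3  -0.71  1.97  0.14  1.11 -2.04]
0 -10 (-0.165, 0.032) [ 0.56  0.83 -1.08  2.03  0.78  1.   -2.56]
0 -10 (-0.105, 0.032) [ 0.55  0.92 -1.09  1.89  0.82  1.1  -2.52]
0 0 (-0.178, 0.2) [ 0.42  0.17 -0.79  2.09  0.15  0.93 -2.05]
0 0 (-0.165, 0.032) [ 0.07  0.47 -0.43  2.19  0.36  0.55 -2.24]
0 0 (-0.105, 0.032) [ 0.09  0.54 -0.43  2.05  0.37  0.62 -2.19]
0 8 (-0.178, 0.2) [ 0.48  0.06 -0.85  2.2   0.14  0.78 -2.06]
0 8 (-0.165, 0.032) [ 0.04  0.41 -0.43  2.3   0.6   0.39 -2.51]
0 8 (-0.105, 0.032) [ 0.07  0.49 -0.43  2.17  0.57  0.46 -2.41]
0 15 (-0.178, 0.2) [ 0.52 -0.03 -0.89  2.29  0.13  0.64 -2.07]
0 15 (-0.165, 0.032) [-0.98  0.44  0.67  2.42 -0.94  0.2  -1.08]
0 15 (-0.105, 0.032) [-0.34  0.42  0.02  2.28  0.41  0.22 -2.32]
0 25 (-0.178, 0.2) [ 0.54 -0.16 -0.94  2.41  0.13  0.43 -2.13]
0 25 (-0.165, 0.032) None
0 25 (-0.105, 0.032) [-0.2   0.42 -0.2   2.4   1.9   0.27  2.45]
0 35 (-0.178, 0.2) None
0 35 (-0.165, 0.032) None
0 35 (-0.105, 0.032) None
1 -10 (-0.178, 0.2) [ 0.74  0.55 -1.29  1.96 
[... 253 characters left out ...]
2.17  1.3   1.31  0.18]
1 0 (-0.105, 0.032) [ 0.74  1.31 -1.53  2.04  1.35  1.42  0.26]
1 8 (-0.178, 0.2) [ 0.88  0.14 -1.29  2.19  0.27  0.8   0.96]
1 8 (-0.165, 0.032) [ 0.75  1.05 -1.43  2.28  1.39  1.13  0.06]
1 8 (-0.105, 0.032) [ 0.7   0.97 -1.31  2.15  1.31  1.02  0.2 ]
1 15 (-0.178, 0.2) [-1.53 -0.17  1.06  2.33  0.43  0.7   0.78]
1 15 (-0.165, 0.032) [ 0.69  0.85 -1.3   2.38  1.49  0.91 -0.11]
1 15 (-0.105, 0.032) [ 0.7   0.94 -1.31  2.25  1.49  0.98  0.02]
1 25 (-0.178, 0.2) [ 0.54 -0.16 -0.94  2.41  0.13  0.43 -2.13]
1 25 (-0.165, 0.032) None
1 25 (-0.105, 0.032) [ 0.19  0.5  -0.64  2.39  1.78  0.45 -0.5 ]
1 35 (-0.178, 0.2) None
1 35 (-0.165, 0.032) None
1 35 (-0.105, 0.032) None
```

```bash
cat > push.py <<'E'
from h import *
F=lambda: RP.inv().apply(np.mean([manip.current_force() for _ in range(3)],0))
q=ori(8)
manip.move_pose(W(-.178,0,.20),q)
for z in (.14,.09,.06,.032): manip.move_pose(W(-.172,0,z),q)
manip.sleep(.2)
f0=F(); print(manip.current_clock(),manip.current_finger_gap(),f0,np.round(manip.current_q(),2))
manip.servo_line(W(-.125,0,.032),vel=.05); print("mid",F()-f0)
x=-.125
while x<-.096:
    x+=.001; manip.servo_line(W(x,0,.032),vel=.03); f=F()-f0
    p=RP.inv().apply(np.array(manip.current_tool_pos())-O)
    if x>-.116: print(round(x,4),p.round(4),f.round(2),round(manip.current_clock(),2))
    if f[0]<-6: break
im,c=snap("wrist","w2")
im,c=snap("scene","s2"); cv2.imwrite("pics/s2.png",cv2.resize(im[130:290,190:330],None,fx=4,fy=3.7,interpolation=cv2.INTER_CUBIC))
E
python3 push.py
```

```text
8.2 0.00033210229847482474 [-0.36839695  0.57583581  0.38162307] [ 0.08  0.41 -0.49  2.31  0.66  0.4  -2.56]
mid [ 0.860196    0.08268803 -0.7470623 ]
-0.116 [-0.1159 -0.      0.032 ] [ 0.52 -0.   -0.14] 11.54
-0.115 [-0.1149 -0.      0.032 ] [-1.24  0.23  0.03] 11.79
-0.114 [-0.1139 -0.      0.032 ] [-0.66  0.74  0.24] 12.04
-0.113 [-0.1129  0.      0.032 ] [-0.57 -0.5  -0.62] 12.29
-0.112 [-0.1119  0.      0.032 ] [0.51 0.81 0.09] 12.54
-0.111 [-0.1113  0.      0.0319] [-2.93 -0.01  1.19] 12.79
-0.11 [-0.1111 -0.      0.0318] [-5.14 -0.11  4.52] 13.04
-0.109 [-1.11e-01 -1.00e-04  3.16e-02] [-8.18  0.79  5.74] 13.29
```

View pics/s2.png

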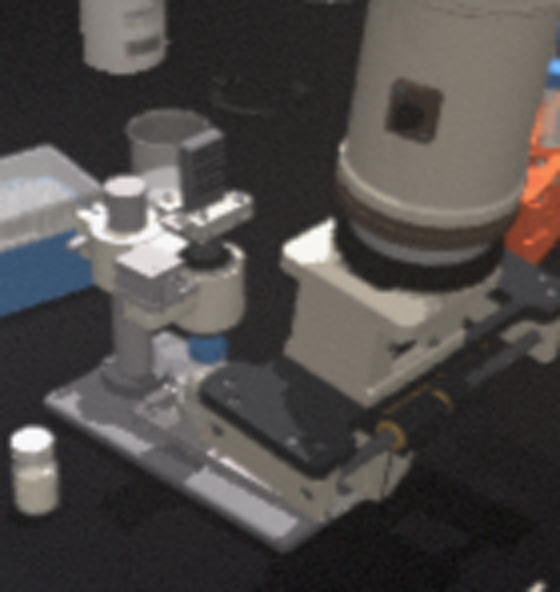

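The carriage is home: the force rises at press x = -0.111 m and the blue cap is under the housing. Next I'll back off and grasp the grip.

```bash
cat >> h.py <<'E'
def Fm(n=6):
    a=[]
    for _ in range(n): a.append(manip.current_force()); manip.sleep(.01)
    return RP.inv().apply(np.mean(a,0))
def P(): return RP.inv().apply(np.array(manip.current_tool_pos())-O)
E
python3 - <<'E'
from h import *
manip.servo_line(W(-.15,0,.032),vel=.08)
manip.servo_line(W(-.16,0,.12),vel=.2)
manip.move_pose(W(-.15,0,.27),ori(0))
effector.open_jaws()
manip.move_pose(W(0,0,.25),ori(0))
manip.servo_line(W(0,0,.172),vel=.08); manip.sleep(.3)
f0=Fm(10); np.save("f0.npy",f0); print(manip.current_clock(),f0,P())
effector.close(60); manip.sleep(.2)
print("gap",manip.current_finger_gap(),manip.current_gripper_force(),Fm()-f0,P())
manip.servo_line(W(0,0,.162),vel=.04)
z=.162; last=None
print(P().round(4),(Fm()-f0).round(2))
while z>.138:
    z-=.001; manip.servo_line(W(0,0,z),vel=.03); f=Fm()-f0
    print(round(z,4),P().round(4),f.round(2),round(manip.current_clock(),2))
    if f[2]>15: break
E
```

```text
18.9167 [-0.15095901  0.11478802 -0.39567142] [1.03799918e-04 5.27060038e-06 1.72213455e-01]
gap 0.023434841737616775 60.00014841556549 [-0.14399275 -0.83981128  0.35439435] [ 2.70053974e-05 -1.36343479e-04  1.72013443e-01]
[1.000e-04 3.000e-04 1.627e-01] [-2.5  -1.01  7.19]
0.161 [1.000e-04 3.000e-04 1.619e-01] [-2.24 -1.15  7.57] 20.98
0.16 [1.000e-04 3.000e-04 1.609e-01] [-2.59 -0.93  7.4 ] 21.28
0.159 [1.0e-04 4.0e-04 1.6e-01] [-2.57 -0.6   7.95] 21.58
0.158 [1.00e-04 4.00e-04 1.59e-01] [-2.61 -0.66  8.02] 21.88
0.157 [1.00e-04 4.00e-04 1.58e-01] [-2.56 -0.94  7.74] 22.18
0.156 [1.000e-04 4.000e-04 1.571e-01] [-2.59 -1.14  8.44] 22.48
0.155 [1.000e-04 5.000e-04 1.561e-01] [-2.93 -1.07  8.89] 22.78
0.154 [0.0002 0.0005 0.1554] [-3.64 -1.16 10.38] 23.08
0.153 [1.000e-04 6.000e-04 1.545e-01] [-3.79 -1.25 10.85] 23.38
0.152 [0.0002 0.0006 0.1536] [-3.75 -1.17 11.94] 23.68
0.151 [0.0002 0.0007 0.1527] [-4.17 -0.86 12.29] 23.98
0.15 [0.0002 0.0007 0.1518] [-4.38 -1.57 12.67] 24.28
0.149 [0.0002 0.0008 0.151 ] [-4.64 -1.32 14.12] 24.58
0.148 [0.0002 0.0011 0.1504] [-5.75 -1.21 16.69] 24.88
```

The buffer engages at z ≈ 0.151 m (U ≈ 25 mm) and the force matches. I'll go to about 19 N and slide.

```bash
python3 - <<'E'
from h import *
f0=np.load("f0.npy")
z=.1468; manip.servo_line(W(0,0,z),vel=.02); f=Fm()-f0; print(P().round(4),f.round(2))
y=0
while y<.021:
    y+=.0015; z+=np.clip((f[2]-19)/4e3,-.0003,.0003)
    manip.servo_line(W(0,y,z),vel=.02); f=Fm()-f0
    print(round(y,4),round(z,5),P().round(4),f.round(2),round(manip.current_clock(),2))
    if f[1]<-11 or f[2]>22.5 or abs(f[2])<12: break
E
```

```text
[0.0003 0.0015 0.1498] [-7.08 -0.99 20.81]
0.0015 0.1471 [0.0002 0.0031 0.15  ] [-6.5  -0.63 19.47] 25.48
0.003 0.14722 [0.0003 0.0046 0.1501] [-6.87 -0.52 19.15] 25.78
0.0045 0.14726 [0.0002 0.0061 0.1501] [-6.55 -0.93 19.  ] 26.08
0.006 0.14726 [0.0002 0.0076 0.1501] [-6.59 -1.24 18.74] 26.38
0.0075 0.14719 [0.0002 0.0092 0.15  ] [-6.86 -0.98 18.95] 26.68
0.009 0.14718 [0.0003 0.0107 0.1501] [-6.27 -0.84 19.05] 26.98
0.0105 0.14719 [0.0002 0.0121 0.1501] [-6.35 -0.49 18.98] 27.28
0.012 0.14719 [0.0003 0.0137 0.1501] [-6.29 -0.56 18.92] 27.58
0.0135 0.14717 [0.0003 0.0148 0.15  ] [-6.86 -1.29 19.05] 27.88
0.015 0.14718 [0.0003 0.0149 0.1499] [-6.79 -3.73 19.96] 28.18
0.0165 0.14742 [0.0003 0.015  0.1499] [-6.79 -6.31 19.6 ] 28.48
0.018 0.14757 [0.0003 0.0151 0.1498] [-6.71 -8.4  20.15] 28.78
0.0195 0.14786 [0.0003 0.0152 0.1499] [ -6.81 -10.28  19.72] 29.08
0.021 0.14804 [0.0003 0.0153 0.1498] [ -6.89 -12.82  19.88] 29.38
```

```bash
python3 - <<'E'
from h import *
f0=np.load("f0.npy")
y=.0165; z=.1480
manip.servo_line(W(0,y,z),vel=.02); print(P().round(4),(Fm()-f0).round(2))
while z<.154:
    z+=.001; manip.servo_line(W(0,y,z),vel=.02); f=Fm()-f0; print(round(z,4),P().round(4),f.round(2))
    if f[2]<1: break
im,c=snap("scene","s3")
effector.open_jaws(); manip.sleep(.2)
manip.servo_line(W(0,y,.25),vel=.15)
manip.move_pose(W(-.10,-.06,.36),ori(0)); manip.sleep(.3)
print(manip.current_clock())
s,c=snap("scene","s4"); w,c=snap("wrist","w4")
A=cv2.resize(s[140:290,190:290],(400,600),interpolation=cv2.INTER_CUBIC)
cv2.imwrite("pics/a4.png",np.hstack([A,cv2.resize(w[0:195,150:280],(400,600),interpolation=cv2.INTER_CUBIC)]))
E
```

```text
[0.0003 0.015  0.1502] [-5.96 -5.68 17.93]
0.149 [0.0003 0.015  0.1508] [-5.2  -5.03 14.81]
0.15 [0.0002 0.015  0.1508] [-2.62 -4.75  9.67]
0.151 [1.000e-04 1.500e-02 1.509e-01] [-0.85 -5.37  4.17]
0.152 [0.     0.0151 0.151 ] [ 2.4  -5.16 -4.51]
34.2417
```

View pics/a4.png

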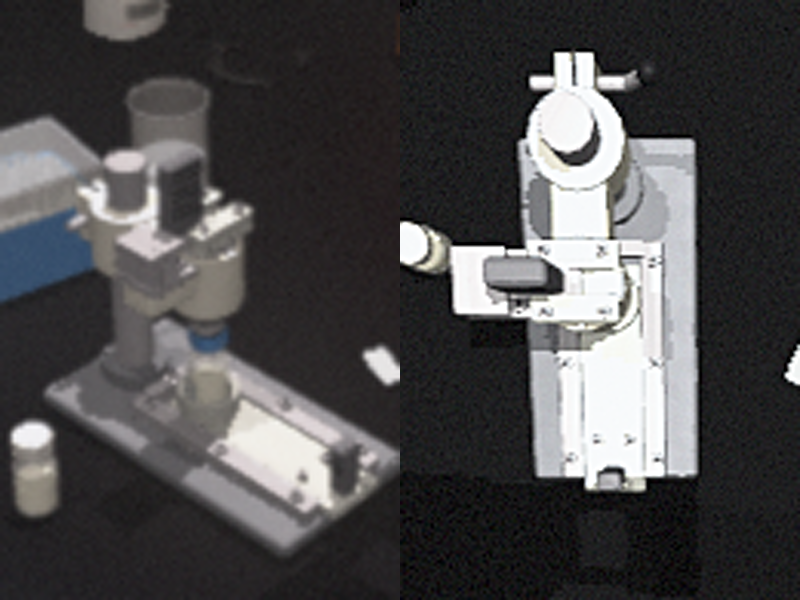

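```bash
python3 - <<'E'
from h import *
_,c=load("w4")
px=lambda u,v:((u-400)*130/400+150-.35,v*195/600-.35)
for n,u,v,z in [("grip",515,271,.182),("knob",609,472,.044),("capFL scr",546,312,.1425),("capFR",598,311,.1425)]:
    print(n,RP.inv().apply(onplane(c,px(u,v),z)-O).round(4))
E
```

```text
grip [1.00e-04 1.48e-02 1.82e-01]
knob [-0.0902 -0.0005  0.044 ]
capFL scr [-0.0122  0.0115  0.1425]
capFR [-0.0117 -0.0099  0.1425]
```

```bash
python3 -c "
from bench import manip
print(manip.hand_in())"
```

```text
the job is handed in; nothing more can be done
None
```

The job is handed in: the carriage is in against its stop, and the plunger stayed down under the hook after release with the vial upright. I felt the keeper stop firmly, though the pictures put its travel at about 15 mm (±1) rather than the nominal 16.

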